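Sort out the slotted sample and hold the sound one in the reader jig

ROBOT

A 6-joint arm with a two-finger parallel gripper is mounted at the origin on the work surface. World frame = base frame: x ahead of the robot, y to its left, z up, the work surface at z = 0. Lengths are in m, angles in rad, forces in N, time in s.
With the tool pointing down it reaches from about 0.25 to 0.725 m from the base axis. Payload 4 kg.
Tool frame: the origin (TCP) lies on the centre line of the jaws, within the pads' length; the fingertips stand 17 mm ahead of it and the grasp point (between the pads) lies 2 mm behind it; z points along the fingers, y is the line along which they close (so a half turn about z gives the same grasp; the last joint's range is limited). The gripper opens to 85 mm and grips with 20 to 120 N. Pads are 22 mm wide; open, the fingers measure 114 mm over their backs; the gripper's body (76 mm by 85 mm) begins 54 mm behind the grasp point. The pads swing forward as they close: fully open they stand 13 mm farther back than shut.
Start: joints at [1.167, 0.241, 0.005, 1.335, 0, 1.571], TCP at [0.196, 0.46, 0.248] pointing down, gripper open.
Joint ranges: [-2.72, 2.72], [-1.05, 1.87], [-1.09, 1.28], [-1.99, 2.15], [-1.42, 1.44], [-3.14, 3.14]. Speed limits (rad/s): [2.79, 2.79, 3.14, 3.14, 3.14, 3.14].

INTERFACE

Orientations are given as a unit quaternion [x, y, z, w].
In Python, from workcell import bot, camera, get_calibration gives the robot as it stands.
- The arm moves only by the tool apply_moves, never from a script. Its argument "steps" is a list of rows, each a list of 3 entries, a list of its own where there are three numbers: the shift along the tool's x, y, z as a fraction of full scale, then the turn, a rotation vector about the tool's x, y, z as a fraction of full scale, then the opening, from 0 (shut) to 1 (fully open). A call has exactly 8 rows; each row shifts and turns the commanded pose from where the row before left it, along the tool's axes as they then stand; what a row does not reach is not made up. Full scale, the value 1, is 20 cm for a shift and pi rad for a turn. A row lasts 1/12 s, in which the tool goes at most 41.7 mm and 7.16 degrees, less where a joint would pass 70% of its speed; a pose out of reach is approached as far as the arm can. A call with a number of a shift or a turn outside -1 to 1 is refused whole. A call with a gripper value outside its range is refused whole. The fingers move at their own pace and stop on an object; the grip force is fixed at half the most. Time passes only in rows, so rows that do not move let the fingers close, or fill a call up. It gives the time, the measured TCP pose, the force, the opening and the grip force at its end, in the units of the state.
- bot.get_obs(): the state, without advancing time (a new reading comes with each control period).
- camera(name): name is "scene" or "top"; returns (picture, depth): 400x640x3 uint8, red, green, blue; 400x640 float32, m along the optical axis (not along the pixel's ray), 0 where there is no reading.
- get_calibration(name): a dict with "fov_y" (degrees; the focal length in pixels is half the picture's height over the tangent of half this angle, whatever the lens; pixels are square), "cx", "cy" (the principal point, pixels), "dist_coeffs" ([k1, k2, p1, p2, k3] as OpenCV has them; the pictures are not rectified), "rvec" (rotation vector, rad) and "tvec" (3), from world to camera coordinates, as OpenCV has them. Camera axes: x right, y down, z forward; pixel columns grow to the right and rows downward; lengths in m; the calibration is good to about 2 mm. A picture is of the moment at which its call begins. get_calibration takes no time and is no camera call.
- bot.job_done(): hands the job in; it is judged then, once.
The state is a dict: "clock": time; "joint_pos": joint angles; "joint_vel": joint speeds; "tau": joint torques, N m; "eef_pos": TCP position; "tool_rot": TCP orientation; "ft_force": force on the tool from outside, world axes, zero at the start; "ft_torque": the same for the moment, N m; "grip_width": finger opening in m; "grasp_force": force on a finger pad.
Only numpy, scipy, OpenCV 4.12 (cv2) and the standard library are available. Lean on these libraries where they do the work, as an engineer would, in place of code of your own. Each camera call takes 0.05 s, during which the arm holds its last target. There are 200 camera calls.

TASK

Of the two grey sample blocks standing on the right of the bench, put the one with the sawn slot in its top into the white reject bin. Then set the unslotted block flat on the white plate of the reader jig with its sloped edge facing away from the fence, slide it square against the fence and right up to the end stop, and press it firmly onto the plate and against the fence together with one steady diagonal push, forward and down at once. The program finishes while still holding that push; leave the glassware, bottles and spatula around undisturbed.

Things in the scene. Friction and masses are not known exactly. Their poses are not given: they have to be found in the camera images.
- good_centre (a point): centre (half-way up, 20 mm above its underside) of the sound sample block, top unslotted: 44 (x) x 54 (y) x 40 (z, up) mm, grey plastic, 0.1 to 0.15 kg; a 45 degree slope, 18 mm wide and 18 mm high, cuts off the whole upper -x edge, leaving an upright face 22 mm high below it; end faces (+-y) upright, 54 mm apart. Starts on the bench right of the jig, slope roughly to the robot
- good_slope (a point): middle of the sound block's 45 degree slope, 13 mm to -x of the block's centre axis and 31 mm above its underside (same axes as good_centre)
- good: the sound block; origin at the centre of its underside, axes as good_centre
- reject_centre (a point): centre (half-way up) of the reject block, told by a slot 12 mm wide and 18 mm deep sawn through its top along x, midway between its end faces; otherwise the same: 44 (x) x 54 (y) x 40 (z, up) mm, grey plastic, 0.1 to 0.15 kg; a 45 degree slope, 18 mm wide and 18 mm high, cuts off the whole upper -x edge, leaving an upright face 22 mm high below it; end faces (+-y) upright, 54 mm apart. Starts on the bench right of the jig, slope roughly to the robot
- reject: the reject block; origin at the centre of its underside, axes as reject_centre
- jig: reader jig fixed on the bench in the middle; origin on the bench under the centre of its plate. z up, x across the plate towards the fence (away from the robot), y along the fence towards the end stop (to the robot's left). All its parts are rigid and immovable
- plate: white slippery plastic plate of the jig, 160 mm (jig x) by 180 mm (jig y), its top 12 mm above the bench; friction about 0.2. Origin at the centre of its underside, 4 mm above the bench
- fence: steel bar 14 mm thick, 180 mm long, standing 24 mm above the plate along the plate's whole far (+x) edge, with a round reader window; its inner face lies at jig x = 66 mm. Origin at the middle of its underside, at jig x = 73 mm
- stop: steel end stop 44 mm (jig x) by 14 mm (jig y), 24 mm above the plate, touching the fence; its inner face (looking to jig -y) lies at jig y = 50 mm. Origin at the middle of its underside, at jig (44, 57) mm
- corner (a point): inner corner where plate top (12 mm above bench), fence inner face and stop inner face meet: jig (66, 50, 12) mm. A fully home block has its centre 22 mm to jig -x, 27 mm to jig -y and 20 mm above this point, with the block's x axis along the jig's
- bin: open white reject bin fixed on the bench on the left, 160 mm (x) by 150 mm (y) outside, 45 mm high, walls and floor 4 mm; origin at the centre of its underside
- wash_bottle: white plastic wash bottle, 68 mm diameter, 200 mm tall with its thin spout, beyond the jig on the right; loose, not to be disturbed; origin at the centre of its underside
- amber_bottle: amber glass reagent bottle with black cap, 76 mm diameter, 150 mm tall, beyond the jig on the left; loose, not to be disturbed; origin at the centre of its underside
- dish: low glass dish, 72 mm diameter, 28 mm tall, between robot and jig; loose, not to be disturbed; origin at the centre of its underside
- beaker: glass beaker, 68 mm diameter, 75 mm tall, near the robot on the left; loose, not to be disturbed; origin at the centre of its underside
- vial: small glass vial with white cap, 28 mm diameter, 50 mm tall, to the right of the jig's far right corner; loose, not to be disturbed; origin at the centre of its underside
- spatula: steel spatula, 160 mm long, lying crosswise beyond the jig; loose, not to be disturbed; origin at the centre of its underside

How it is judged:
By the outcome, as a careful person would: the job done as asked, in the order asked, and still so for the second after the job is handed in, while the arm keeps its last pose, push and grip.
It also fails if it takes over 72 s, if anything falls off the work surface, if the arm or the gripper's body presses on something with over 40 N, if the wrist force passes 120 N, or if a joint passes its speed limit or range.

## Working session

There is one attempt and no reset: what is moved stays moved. The work goes in short steps, Python scripts to look and compute and a tool call to move; the robot and the scene stay as the last step left them, time stands still between calls to the robot, and variables do not carry over. Pictures are saved under pics/ and viewed, at most 10 in all, crops included, and the job is handed in when it is done.

Besides the shell and the picture viewer there is one more tool, called after ">>>" by a JSON object that holds its "name" and its "arguments". apply_moves: Moves the arm, as the interface text tells. Its arguments: {"type":"object","properties":{"steps":{"type":"array"}},"required":["steps"]}

```bash
mkdir -p pics
cat > h.py <<'E'
import numpy as np, cv2
from scipy.spatial.transform import Rotation as R
from workcell import bot, camera, get_calibration
def K(n):
    c=get_calibration(n); f=200/np.tan(np.radians(c["fov_y"])/2)
    return np.array([[f,0,c["cx"]],[0,f,c["cy"]],[0,0,1]]),np.array(c["dist_coeffs"],float),cv2.Rodrigues(np.array(c["rvec"],float))[0],np.array(c["tvec"],float)
def ray(n,uv,z):
    "pixel -> world point on plane z"
    k,d,r,t=K(n); p=cv2.undistortPoints(np.array(uv,float).reshape(-1,1,2),k,d).reshape(-1,2)
    D=np.c_[p,np.ones(len(p))]@r; C=-r.T@t
    return C+D*((np.array(z)-C[2])/D[:,2])[:,None]
def cloud(n,dep):
    k,d,r,t=K(n); v,u=np.mgrid[0:400,0:640]
    p=cv2.undistortPoints(np.stack([u,v],-1).reshape(-1,1,2).astype(float),k,d).reshape(-1,2)
    P=np.c_[p,np.ones(len(p))]*dep.reshape(-1,1)
    return ((P-t)@r).reshape(400,640,3)
def save(name,im,crop=None,s=1):
    if crop: im=im[crop[1]:crop[3],crop[0]:crop[2]]
    cv2.imwrite("pics/"+name,cv2.resize(im[...,::-1],None,fx=s,fy=s,interpolation=cv2.INTER_CUBIC))
E
python3 - <<'E'
from h import *
o=bot.get_obs(); print({k:np.round(v,3).tolist() for k,v in o.items()})
for n in("top","scene"):
    im,d=camera(n); save(n+"0.png",im,s=1.25); np.savez(n+"0.npz",im=im,d=d)
    k,_,r,t=K(n); print(n,-r.T@t,k[0,0],r.tolist())
E
```

```text
{'clock': 0.0, 'joint_pos': [1.167, 0.241, 0.004, 1.335, 0.0, 1.571], 'joint_vel': [0.001, 0.001, 0.0, -0.002, 0.002, -0.001], 'tau': [-0.001, -37.232, 25.241, 0.017, -0.0, -0.0], 'eef_pos': [0.196, 0.459, 0.247], 'tool_rot': [0.201, 0.98, -0.001, -0.0], 'ft_force': [0.546, 0.414, -0.027], 'ft_torque': [0.042, -0.058, 0.007], 'grasp_force': 0.0, 'grip_width': 0.086}
top [0.41704432 0.00849539 0.92713971] 443.2415888500544 [[0.02846067416504372, -0.9992372937110843, -0.02673613440682758], [-0.988093736309096, -0.024077424893639288, -0.15195738177930768], [0.15119774566045074, 0.030742616470298426, -0.9880253707470056]]
scene [ 1.17722046 -0.21514627  0.63279431] 417.17926315513813 [[0.3244167640298893, 0.9457131200210738, 0.019505328409990308], [0.6124207992954729, -0.19427972981825847, -0.7662872510828029], [-0.7208984171203802, 0.26054189912900894, -0.6422019861317618]]
```

View pics/top0.png

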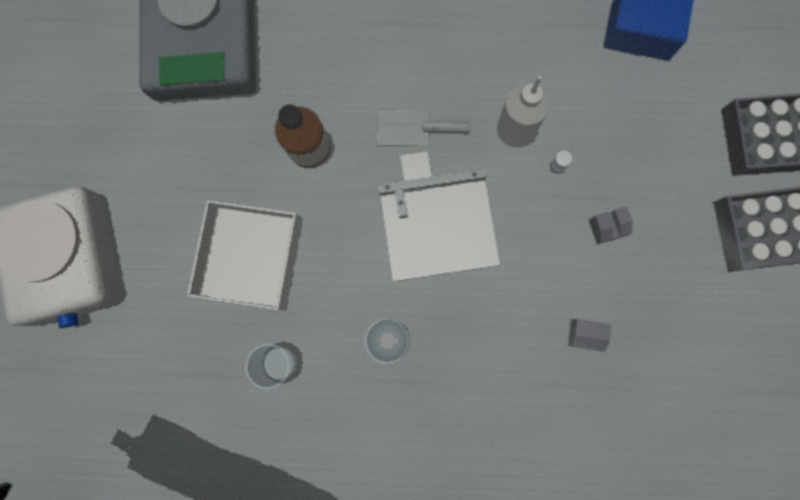

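View pics/scene0.png

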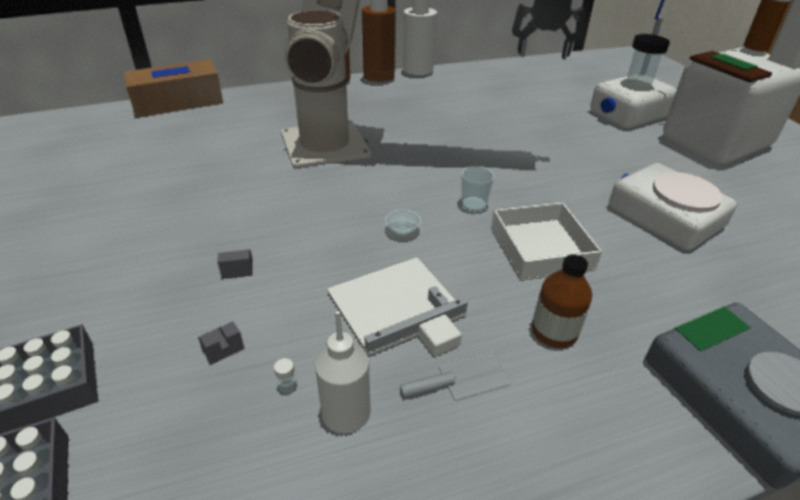

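The top view shows the slotted block at about (490,180) in native pixels, the sound block at (472,268), the jig plate around (350,185), and the bin around (195,205). Next I'll enlarge the blocks and jig and read depths.

Run:
```python
from h import *
z=np.load("top0.npz"); im,d=z["im"],z["d"]
a=cv2.resize(im[130:290,290:520],None,fx=3.4,fy=3.4,interpolation=cv2.INTER_CUBIC)
cv2.imwrite("pics/c1.png",a[...,::-1])
P=cloud("top",d)
for nm,(x0,y0,x1,y1) in dict(rej=(465,160,512,200),good=(448,248,495,285)).items():
    Q=P[y0:y1,x0:x1].reshape(-1,3); c=Q[(Q[:,2]>.034)&(Q[:,2]<.05)]
    r=cv2.minAreaRect((c[:,:2]*1000).astype(np.float32)); print(nm,len(c),r,c.mean(0),np.percentile(Q[:,2],[5,50,95]))
for nm,(x0,y0,x1,y1) in dict(bin=(145,155,245,255)).items():
    Q=P[y0:y1,x0:x1].reshape(-1,3); c=Q[(Q[:,2]>.03)&(Q[:,2]<.06)]
    print(nm,len(c),cv2.minAreaRect((c[:,:2]*1000).astype(np.float32)),np.percentile(c[:,2],[5,50,95]))
Q=P[130:235,295:410].reshape(-1,3); c=Q[(Q[:,2]>.028)&(Q[:,2]<.045)]; print('fence',len(c),cv2.minAreaRect((c[:,:2]*1000).astype(np.float32)),np.median(c[:,2]))
c=Q[(Q[:,2]>.008)&(Q[:,2]<.02)]; print('plate',np.median(c[:,2]))
```

```text
rej 373 ((599.945068359375, -292.6028137207031), (35.70928955078125, 55.704898834228516), 17.67201042175293) [ 0.60090363 -0.29133273  0.03970292] [-0.00167341  0.00217563  0.04148433]
good 482 ((420.88775634765625, -254.31028747558594), (55.83872604370117, 34.42206573486328), 83.13220977783203) [ 0.42201635 -0.25359722  0.03974863] [-0.00176368  0.00236378  0.0416681 ]
bin 1039 ((530.3948974609375, 308.9117736816406), (151.9583282470703, 160.52955627441406), 83.26409149169922) [0.03185996 0.0444944  0.0482587 ]
fence 1101 ((669.82958984375, 8.002105712890625), (85.70558166503906, 173.9137420654297), 27.826086044311523) 0.036028854161664056
plate 0.013049784528942003
```

View pics/c1.png

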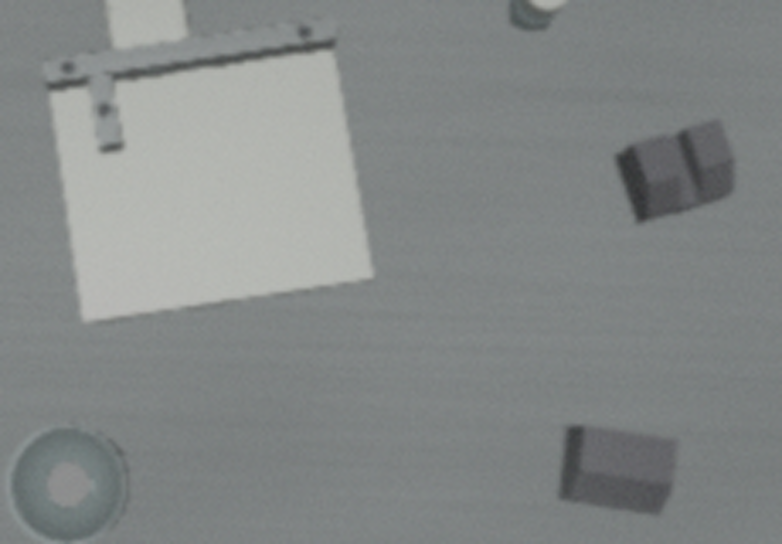

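Run:
```python
from h import *
from scipy.optimize import least_squares
def fit(nm,m,uv,x0):
    k,d,r,t=K("top"); rv=cv2.Rodrigues(r)[0]
    m=np.array(m,float)/1000; uv=(np.array(uv)+.5)/3.4-.5+[290,130]
    def f(p):
        c,s=np.cos(p[2]),np.sin(p[2]); w=m.copy(); w[:,0]=p[0]+c*m[:,0]-s*m[:,1]; w[:,1]=p[1]+s*m[:,0]+c*m[:,1]
        return (cv2.projectPoints(w,rv,t,k,d)[0].reshape(-1,2)-uv).ravel()
    s=least_squares(f,x0,loss='soft_l1'); print(nm,np.round(s.x[:2]*1000,1),np.degrees(s.x[2]).round(2)); print(np.round(s.fun.reshape(-1,2),1).tolist())
fit("good",[(22,27,40),(22,-27,40),(-22,-27,22),(22,27,0),(-22,27,0),(-4,27,40),(-4,-27,40)],[(583,427),(678,440),(660,514),(568,427),(560,498),(580,470),(671,486)],[.42,-.25,-.1])
fit("rej",[(22,27,40),(22,-27,40),(-22,-27,22),(22,27,0),(-22,27,0),(-4,-27,40)],[(632,148),(720,120),(734,190),(617,155),(640,220),(733,158)],[.6,-.29,.3])
fit("jig",[(-80,90,12),(-80,-90,12),(66,-90,12),(66,90,12),(66,-90,36),(66,90,36),(22,64,36),(22,50,36)],[(83,322),(373,277),(336,49),(50,88),(336,36),(45,83),(98,143),(122,144)],[.57,.0,.1])
z=np.load("top0.npz"); P=cloud("top",z["d"]); im=z["im"]
for nm,(x0,y0,x1,y1),zz in (("rej",(465,160,512,200),.0),("good",(448,248,495,285),.0)):
    Q=P[y0:y1,x0:x1].reshape(-1,3); c=Q[(Q[:,2]>.018)&(Q[:,2]<.05)]; print(nm,cv2.minAreaRect((c[:,:2]*1000).astype(np.float32)))
k,d,r,t=K("top")
for n,w in dict(vial=(450,128),wash=(417,95),dish=(309,273),beaker=(216,292),amber=(240,105)).items(): print(n,np.round(P[w[1],w[0]],3))
```

```text
good [ 416.  -253.7] -7.27
[[0.4, -0.5], [0.0, -0.0], [0.1, 0.4], [-0.4, -0.1], [-0.5, 0.5], [-0.2, 0.1], [0.7, -0.3]]
rej [ 596.4 -294.3] 18.83
[[0.5, -1.3], [-0.2, -0.9], [0.2, 0.4], [-0.8, 0.5], [-0.4, 1.0], [0.6, -0.1]]
jig [590.7  -9.3] 10.08
[[-0.3, -0.1], [0.4, 0.2], [-0.5, -0.4], [-0.3, 0.8], [0.7, 0.3], [0.2, -0.5], [0.1, 0.6], [-0.2, -0.7]]
rej ((595.9219360351562, -293.6116027832031), (43.988380432128906, 56.2251091003418), 17.67201042175293)
good ((416.192626953125, -253.7593231201172), (55.80606460571289, 43.80279541015625), 82.72317504882812)
vial [ 0.696 -0.208  0.052]
wash [ 0.739 -0.13   0.118]
dish [0.396 0.072 0.007]
beaker [0.352 0.262 0.005]
amber [0.71  0.207 0.124]
```

>>> {"name": "apply_moves", "arguments": {"steps": [[[0,0,0],[0,0,-0.0384],1],[[0,0,0],[0,0,-0.0384],1],[[0,0,0],[0,0,-0.0384],1],[[0,0,0],[0,0,-0.0384],1],[[0,0,0],[0,0,-0.0384],1],[[0,0,0],[0,0,-0.0384],1],[[-0.0332,-0.1911,0],[0,0,0],1],[[-0.0332,-0.1911,0],[0,0,0],1]]}}

```text
clock: 0.77
eef_pos: [0.2327, 0.3914, 0.2473]
tool_rot: [-0.161, 0.987, -0.001, -0.0]
ft_force: [1.5, -0.3, -0.2]
grip_width: 0.0855
grasp_force: 0.0
```

>>> {"name": "apply_moves", "arguments": {"steps": [[[-0.0332,-0.1911,0],[0,0,0],1],[[-0.0332,-0.1911,0],[0,0,0],1],[[-0.0332,-0.1911,0],[0,0,0],1],[[-0.0332,-0.1911,0],[0,0,0],1],[[-0.0332,-0.1911,0],[0,0,0],1],[[-0.0332,-0.1911,0],[0,0,0],1],[[-0.0332,-0.1911,0],[0,0,0],1],[[-0.0332,-0.1911,0],[0,0,0],1]]}}

```text
clock: 1.43
eef_pos: [0.3799, 0.116, 0.2482]
tool_rot: [-0.159, 0.987, 0.0, -0.0]
ft_force: [1.0, 1.7, -0.0]
grip_width: 0.0856
grasp_force: 0.0
```

>>> {"name": "apply_moves", "arguments": {"steps": [[[-0.0332,-0.1911,0],[0,0,0],1],[[-0.0332,-0.1911,0],[0,0,0],1],[[-0.0332,-0.1911,0],[0,0,0],1],[[-0.0332,-0.1911,0],[0,0,0],1],[[-0.0332,-0.1911,0],[0,0,0],1],[[-0.0332,-0.1911,0],[0,0,0],1],[[-0.0332,-0.1911,0],[0,0,0],1],[[-0.0332,-0.1911,0],[0,0,0],1]]}}

```text
clock: 2.1
eef_pos: [0.5266, -0.1575, 0.2478]
tool_rot: [-0.159, 0.987, 0.0, -0.0]
ft_force: [0.7, 0.6, 0.6]
grip_width: 0.0856
grasp_force: 0.0
```

>>> {"name": "apply_moves", "arguments": {"steps": [[[-0.0332,-0.1911,0],[0,0,0],1],[[-0.0332,-0.1911,0],[0,0,0],1],[[-0.0332,-0.1911,0],[0,0,0],1],[[-0.0332,-0.1911,0],[0,0,0],1],[[0,0,0.18],[0,0,0],1],[[0,0,0.18],[0,0,0],1],[[0,0,0.18],[0,0,0],1],[[0,0,0.18],[0,0,0],1]]}}

```text
clock: 2.77
eef_pos: [0.5992, -0.2927, 0.1019]
tool_rot: [-0.159, 0.987, 0.0, -0.0]
ft_force: [0.4, 0.1, -0.4]
grip_width: 0.0854
grasp_force: 0.0
```

```bash
cat >> h.py <<'E'
def go(xyz,yaw):
    "tool-down: shift (fraction) in tool axes as they stand now, and turn about tool z needed for tool y = world y turned by yaw"
    o=bot.get_obs(); M=R.from_quat(o["tool_rot"]); dl=np.array(xyz)-o["eef_pos"]
    y=M.as_matrix()[:,1]; cur=np.degrees(np.arctan2(-y[0],y[1])); dt=(yaw-cur)
    T=R.from_euler('z',yaw,degrees=True).as_matrix()@np.diag([-1,1,-1])
    print("t",round(o["clock"],2),"pos",np.round(o["eef_pos"],4),"yaw",round(cur,2),"w",round(o["grip_width"],4),"F",np.round(o["ft_force"],1),"g",round(o["grasp_force"],1))
    print("turn frac",round(-dt/180,4),"shift now-axes",np.round(M.inv().apply(dl)/.2,3),"after-turn",np.round(T.T@dl/.2,3), "tilt",np.round(M.as_matrix()[:,2],3))
E
python3 -c "
from h import *
go([.599,-.293,.026],18.3)"
```

```text
t 2.77 pos [ 0.5992 -0.2927  0.1019] yaw 18.29 w 0.0854 F [ 0.4  0.1 -0.4] g 0.0
turn frac -0.0 shift now-axes [ 0.001 -0.001  0.379] after-turn [ 0.002 -0.001  0.379] tilt [-0.001  0.    -1.   ]
```

>>> {"name": "apply_moves", "arguments": {"steps": [[[0,0,0.095],[0,0,0],1],[[0,0,0.095],[0,0,0],1],[[0,0,0.095],[0,0,0],1],[[0,0,0.095],[0,0,0],1],[[0,0,0],[0,0,0],1],[[0,0,0],[0,0,0],0.4],[[0,0,0],[0,0,0],0.4],[[0,0,0],[0,0,0],0.4]]}}

```text
clock: 3.43
eef_pos: [0.6009, -0.2931, 0.0304]
tool_rot: [-0.159, 0.987, -0.001, 0.001]
ft_force: [1.3, -0.7, 0.5]
grip_width: 0.0532
grasp_force: 65.8
```

>>> {"name": "apply_moves", "arguments": {"steps": [[[0,0,0],[0,0,0],0.4],[[0,0,0],[0,0,0],0.4],[[0,0,0],[0,0,0],0.4],[[0,0,0],[0,0,0],0.4],[[0,0,0],[0,0,0],0.4],[[0,0,0],[0,0,0],0.4],[[0,0,0],[0,0,0],0.4],[[0,0,0],[0,0,0],0.4]]}}

```text
clock: 4.1
eef_pos: [0.6009, -0.293, 0.0303]
tool_rot: [-0.159, 0.987, -0.001, 0.002]
ft_force: [-1.2, 0.5, 6.5]
grip_width: 0.053
grasp_force: 66.1
```

```bash
python3 -c "
from h import *
go([.599,-.293,.14],18.3)
go([.53,.309,.14],-6.7)"
```

```text
t 4.1 pos [ 0.6009 -0.293   0.0303] yaw 18.34 w 0.053 F [-1.2  0.5  6.5] g 66.1
turn frac 0.0002 shift now-axes [ 0.008  0.002 -0.548] after-turn [ 0.009  0.003 -0.548] tilt [ 0.003 -0.002 -1.   ]
t 4.1 pos [ 0.6009 -0.293   0.0303] yaw 18.34 w 0.053 F [-1.2  0.5  6.5] g 66.1
turn frac 0.1391 shift now-axes [-0.612  2.967 -0.554] after-turn [ 0.703  2.948 -0.548] tilt [ 0.003 -0.002 -1.   ]
```

>>> {"name": "apply_moves", "arguments": {"steps": [[[0,0,-0.08],[0,0,0],0.4],[[0,0,-0.16],[0,0,0],0.4],[[0,0,-0.16],[0,0,0],0.4],[[0,0,-0.16],[0,0,0],0.4],[[0,0,0],[0,0,0.0348],0.4],[[0,0,0],[0,0,0.0348],0.4],[[0,0,0],[0,0,0.0348],0.4],[[0,0,0],[0,0,0.0348],0.4]]}}

```text
clock: 4.77
eef_pos: [0.5992, -0.2922, 0.1401]
tool_rot: [0.061, 0.998, 0.0, -0.0]
ft_force: [-0.4, -0.0, -2.7]
grip_width: 0.0532
grasp_force: 65.3
```

>>> {"name": "apply_moves", "arguments": {"steps": [[[0.044,0.184,0],[0,0,0],0.4],[[0.044,0.184,0],[0,0,0],0.4],[[0.044,0.184,0],[0,0,0],0.4],[[0.044,0.184,0],[0,0,0],0.4],[[0.044,0.184,0],[0,0,0],0.4],[[0.044,0.184,0],[0,0,0],0.4],[[0.044,0.184,0],[0,0,0],0.4],[[0.044,0.184,0],[0,0,0],0.4]]}}

```text
clock: 5.43
eef_pos: [0.5631, 0.0099, 0.14]
tool_rot: [0.059, 0.998, -0.0, -0.0]
ft_force: [1.0, -0.1, -1.8]
grip_width: 0.0533
grasp_force: 65.4
```

>>> {"name": "apply_moves", "arguments": {"steps": [[[0.044,0.184,0],[0,0,0],0.4],[[0.044,0.184,0],[0,0,0],0.4],[[0.044,0.184,0],[0,0,0],0.4],[[0.044,0.184,0],[0,0,0],0.4],[[0.044,0.184,0],[0,0,0],0.4],[[0.044,0.184,0],[0,0,0],0.4],[[0.044,0.184,0],[0,0,0],0.4],[[0.044,0.184,0],[0,0,0],0.4]]}}

```text
clock: 6.1
eef_pos: [0.5277, 0.3104, 0.14]
tool_rot: [0.059, 0.998, -0.0, -0.0]
ft_force: [1.2, -0.3, -2.0]
grip_width: 0.0532
grasp_force: 65.4
```

```bash
python3 -c "
from h import *
go([.53,.309,.042],-6.7)
im,d=camera('scene'); save('s1.png',im,(330,80,530,260),3)"
```

```text
t 6.1 pos [0.5277 0.3104 0.14  ] yaw -6.71 w 0.0532 F [ 1.2 -0.3 -2. ] g 65.4
turn frac -0.0001 shift now-axes [-0.013 -0.005  0.49 ] after-turn [-0.012 -0.006  0.49 ] tilt [-0.001 -0.001 -1.   ]
```

View pics/s1.png

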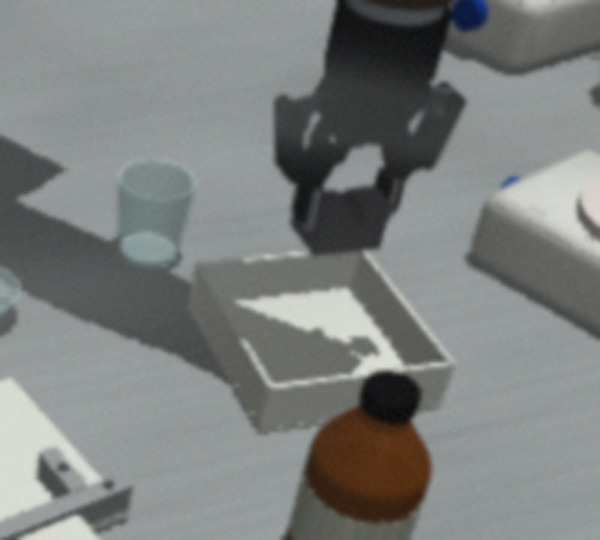

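The gripper holds the block (crop (345,215)) level above the bin (crop (320,330)). Lower, release, retreat, then go to the sound block.

>>> {"name": "apply_moves", "arguments": {"steps": [[[-0.012,-0.005,0.12],[0,0,0],0.4],[[0,0,0.12],[0,0,0],0.4],[[0,0,0.12],[0,0,0],0.4],[[0,0,0.12],[0,0,0],0.4],[[0,0,0],[0,0,0],0.4],[[0,0,0],[0,0,0],0.8],[[0,0,0],[0,0,0],0.8],[[0,0,0],[0,0,0],0.8]]}}

```text
clock: 6.82
eef_pos: [0.5326, 0.3083, 0.0467]
tool_rot: [0.059, 0.998, 0.001, 0.002]
ft_force: [-0.2, 0.0, 0.8]
grip_width: 0.0684
grasp_force: 0.0
```

>>> {"name": "apply_moves", "arguments": {"steps": [[[0,0,0],[0,0,0],0.8],[[0,0,-0.1],[0,0,0],0.8],[[0,0,-0.15],[0,0,0],0.8],[[0,0,-0.15],[0,0,0],0.8],[[0,0,-0.1],[0,0,0],0.8],[[0,0,0],[0,0,0],1],[[0,0,0],[0,0,0],1],[[0,0,0],[0,0,0],1]]}}

```text
clock: 7.48
eef_pos: [0.5309, 0.3074, 0.1447]
tool_rot: [0.059, 0.998, 0.0, 0.0]
ft_force: [-0.2, 0.7, 0.3]
grip_width: 0.0853
grasp_force: 0.0
```

```bash
python3 -c "
from h import *
go([.419,-.254,.14],-7)
im,d=camera('scene'); save('s2.png',im,(330,80,530,260),2)"
```

```text
t 7.48 pos [0.5309 0.3074 0.1447] yaw -6.72 w 0.0853 F [-0.2  0.7  0.3] g 0.0
turn frac 0.0015 shift now-axes [ 0.227 -2.853  0.022] after-turn [ 0.213 -2.855  0.023] tilt [ 0.001  0.    -1.   ]
```

View pics/s2.png

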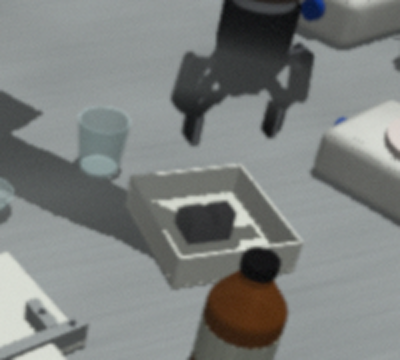

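The slotted block is in the bin (crop (205,222)). On to the sound block.

>>> {"name": "apply_moves", "arguments": {"steps": [[[0.0137,-0.1784,0],[0,0,0],1],[[0.0137,-0.1784,0],[0,0,0],1],[[0.0137,-0.1784,0],[0,0,0],1],[[0.0137,-0.1784,0],[0,0,0],1],[[0.0137,-0.1784,0],[0,0,0],1],[[0.0137,-0.1784,0],[0,0,0],1],[[0.0137,-0.1784,0],[0,0,0],1],[[0.0137,-0.1784,0],[0,0,0],1]]}}

```text
clock: 8.2
eef_pos: [0.4741, 0.0251, 0.143]
tool_rot: [0.058, 0.998, -0.0, -0.001]
ft_force: [0.9, -0.8, -0.1]
grip_width: 0.0855
grasp_force: 0.0
```

>>> {"name": "apply_moves", "arguments": {"steps": [[[0.0137,-0.1784,0],[0,0,0],1],[[0.0137,-0.1784,0],[0,0,0],1],[[0.0137,-0.1784,0],[0,0,0],1],[[0.0137,-0.1784,0],[0,0,0],1],[[0.0137,-0.1784,0],[0,0,0],1],[[0.0137,-0.1784,0],[0,0,0],1],[[0.0137,-0.1784,0],[0,0,0],1],[[0.0137,-0.1784,0],[0,0,0],1]]}}

```text
clock: 8.87
eef_pos: [0.419, -0.2554, 0.143]
tool_rot: [0.059, 0.998, 0.001, -0.001]
ft_force: [1.1, 0.1, -0.5]
grip_width: 0.0854
grasp_force: 0.0
```

```bash
python3 -c "
from h import *
go([.419,-.254,.028],-7)"
```

```text
t 8.87 pos [ 0.419  -0.2554  0.143 ] yaw -6.73 w 0.0854 F [ 1.1  0.1 -0.5] g 0.0
turn frac 0.0015 shift now-axes [-0.     0.006  0.575] after-turn [0.001 0.007 0.575] tilt [-0.002  0.001 -1.   ]
```

>>> {"name": "apply_moves", "arguments": {"steps": [[[0,0.006,0.14],[0,0,0],1],[[0,0,0.14],[0,0,0],1],[[0,0,0.14],[0,0,0],1],[[0,0,0.1],[0,0,0],1],[[0,0,0.055],[0,0,0],1],[[0,0,0],[0,0,0],1],[[0,0,0],[0,0,0],0.4],[[0,0,0],[0,0,0],0.4]]}}

```text
clock: 9.53
eef_pos: [0.4209, -0.2531, 0.0295]
tool_rot: [0.059, 0.998, -0.0, -0.0]
ft_force: [0.8, -0.0, 0.8]
grip_width: 0.064
grasp_force: 0.0
```

>>> {"name": "apply_moves", "arguments": {"steps": [[[0,0,0],[0,0,0],0.4],[[0,0,0],[0,0,0],0.4],[[0,0,0],[0,0,0],0.4],[[0,0,-0.05],[0,0,0],0.4],[[0,0,-0.15],[0,0,0],0.4],[[0,0,-0.15],[0,0,0],0.4],[[0,0,-0.15],[0,0,0],0.4],[[0,0,0],[0,0,0],0.4]]}}

```text
clock: 10.2
eef_pos: [0.4242, -0.2551, 0.136]
tool_rot: [0.059, 0.998, -0.003, 0.005]
ft_force: [0.7, 0.4, -0.7]
grip_width: 0.0525
grasp_force: 64.4
```

```bash
python3 -c "
from h import *
# jig target: block centre at jig (25,-10); tcp is +3 in x
c,s=np.cos(np.radians(10.08)),np.sin(np.radians(10.08))
x,y=.023,-.010
p=[.5907+c*x-s*y,-.0093+s*x+c*y,.0]
print(p); go([p[0],p[1],.12],10.1)"
```

```text
[np.float64(0.6150952102839244), np.float64(-0.015120112988860703), 0.0]
t 10.2 pos [ 0.4242 -0.2551  0.136 ] yaw -6.72 w 0.0525 F [ 0.7  0.4 -0.7] g 64.4
turn frac -0.0934 shift now-axes [-0.807  1.304  0.083] after-turn [-1.15   1.014  0.08 ] tilt [ 0.01  -0.006 -1.   ]
```

>>> {"name": "apply_moves", "arguments": {"steps": [[[0,0,0],[0,0,-0.0311],0.4],[[0,0,0],[0,0,-0.0311],0.4],[[0,0,0],[0,0,-0.0312],0.4],[[-0.115,0.1014,0],[0,0,0],0.4],[[-0.115,0.1014,0],[0,0,0],0.4],[[-0.115,0.1014,0],[0,0,0],0.4],[[-0.115,0.1014,0],[0,0,0],0.4],[[-0.115,0.1014,0],[0,0,0],0.4]]}}

```text
clock: 10.87
eef_pos: [0.5165, -0.1319, 0.1295]
tool_rot: [-0.088, 0.996, 0.0, -0.0]
ft_force: [0.1, -1.0, -0.9]
grip_width: 0.053
grasp_force: 64.4
```

>>> {"name": "apply_moves", "arguments": {"steps": [[[-0.115,0.1014,0],[0,0,0],0.4],[[-0.115,0.1014,0],[0,0,0],0.4],[[-0.115,0.1014,0],[0,0,0],0.4],[[-0.115,0.1014,0],[0,0,0],0.4],[[-0.115,0.1014,0],[0,0,0],0.4],[[0,0,0.1],[0,0,0],0.4],[[0,0,0.1],[0,0,0],0.4],[[0,0,0],[0,0,0],0.4]]}}

```text
clock: 11.53
eef_pos: [0.6085, -0.0122, 0.085]
tool_rot: [-0.089, 0.996, 0.0, -0.004]
ft_force: [-1.4, -0.5, -1.8]
grip_width: 0.0525
grasp_force: 64.4
```

```bash
python3 -c "
from h import *
go([.6151,-.0151,.043],10.1)
im,d=camera('scene'); save('s3.png',im,(220,160,420,300),3)"
```

```text
t 11.53 pos [ 0.6085 -0.0122  0.085 ] yaw 10.17 w 0.0525 F [-1.4 -0.5 -1.8] g 64.4
turn frac 0.0004 shift now-axes [-0.032 -0.02   0.209] after-turn [-0.03 -0.02  0.21] tilt [-0.008  0.    -1.   ]
```

View pics/s3.png

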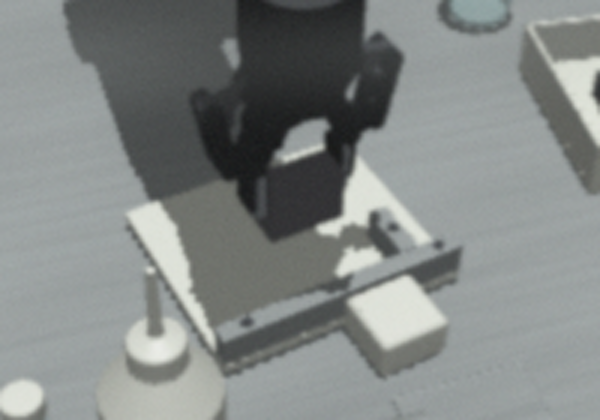

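>>> {"name": "apply_moves", "arguments": {"steps": [[[0,-0.03,0.08],[0,0,0],0.4],[[0,0,0.07],[0,0,0],0.4],[[0,0,0.04],[0,0,0],0.4],[[0,0,0.02],[0,0,0],0.4],[[0,0,0],[0,0,0],0.4],[[0,0,0],[0,0,0],0.4],[[0,0,0],[0,0,0],0.4],[[0,0,0],[0,0,0],0.4]]}}

```text
clock: 12.25
eef_pos: [0.6135, -0.019, 0.0484]
tool_rot: [-0.088, 0.996, -0.0, 0.001]
ft_force: [-0.2, -0.5, -1.1]
grip_width: 0.0529
grasp_force: 64.4
```

```bash
python3 -c "
from h import *
go([.6151,-.0151,.0415],10.1)"
```

```text
t 12.25 pos [ 0.6135 -0.019   0.0484] yaw 10.09 w 0.0529 F [-0.2 -0.5 -1.1] g 64.4
turn frac -0.0 shift now-axes [-0.011  0.018  0.035] after-turn [-0.011  0.018  0.035] tilt [ 0.002 -0.    -1.   ]
```

>>> {"name": "apply_moves", "arguments": {"steps": [[[0,0,0.01],[0,0,0],0.4],[[0,0,0.01],[0,0,0],0.4],[[0,0,0.01],[0,0,0],0.4],[[0,0,0.005],[0,0,0],0.4],[[0,0,0],[0,0,0],0.4],[[0,0,0],[0,0,0],0.4],[[0,0,0],[0,0,0],0.4],[[0,0,0],[0,0,0],0.4]]}}

```text
clock: 12.92
eef_pos: [0.6132, -0.019, 0.0425]
tool_rot: [-0.088, 0.996, -0.0, 0.001]
ft_force: [-3.6, 0.9, 10.1]
grip_width: 0.053
grasp_force: 65.7
```

>>> {"name": "apply_moves", "arguments": {"steps": [[[-0.02,0,-0.005],[0,0,0],0.4],[[-0.025,0,0],[0,0,0],0.4],[[-0.025,0,0],[0,0,0],0.4],[[-0.025,0,0],[0,0,0],0.4],[[-0.02,0,0],[0,0,0],0.4],[[-0.01,0,0],[0,0,0],0.4],[[0,0,0],[0,0,0],0.4],[[0,0,0],[0,0,0],0.4]]}}

```text
clock: 13.58
eef_pos: [0.6388, -0.0147, 0.0425]
tool_rot: [-0.088, 0.996, -0.0, 0.001]
ft_force: [-1.0, 0.5, 6.0]
grip_width: 0.053
grasp_force: 65.2
```

>>> {"name": "apply_moves", "arguments": {"steps": [[[-0.006,0,0],[0,0,0],0.4],[[-0.006,0,0],[0,0,0],0.4],[[0,0,0],[0,0,0],0.4],[[0,0,0],[0,0,0],0.4],[[0,0,0],[0,0,0],0.4],[[0,0,0],[0,0,0],0.4],[[0,0,0],[0,0,0],0.4],[[0,0,0],[0,0,0],0.4]]}}

```text
clock: 14.25
eef_pos: [0.6406, -0.0143, 0.0425]
tool_rot: [-0.088, 0.996, -0.0, 0.001]
ft_force: [-2.3, -0.3, 6.1]
grip_width: 0.0527
grasp_force: 65.2
```

>>> {"name": "apply_moves", "arguments": {"steps": [[[-0.008,0,0],[0,0,0],0.4],[[-0.008,0,0],[0,0,0],0.4],[[0,0,0],[0,0,0],0.4],[[0,0,0],[0,0,0],0.4],[[0,0,0],[0,0,0],0.4],[[0,0,0],[0,0,0],0.4],[[0,0,0],[0,0,0],0.4],[[0,0,0],[0,0,0],0.4]]}}

```text
clock: 14.92
eef_pos: [0.6408, -0.0143, 0.0425]
tool_rot: [-0.088, 0.996, -0.0, -0.002]
ft_force: [-8.9, -1.2, 11.9]
grip_width: 0.0531
grasp_force: 66.0
```

>>> {"name": "apply_moves", "arguments": {"steps": [[[0.01,0,-0.008],[0,0,0],0.4],[[0,0,0],[0,0,0],0.75],[[0,0,0],[0,0,0],0.75],[[0,0,0],[0,0,0],0.75],[[0,0,-0.05],[0,0,0],0.75],[[0,0,-0.1],[0,0,0],0.75],[[0,0,-0.1],[0,0,0],0.75],[[0,0,0],[0,0,0],0.75]]}}

```text
clock: 15.58
eef_pos: [0.6442, -0.014, 0.0981]
tool_rot: [-0.088, 0.996, -0.0, 0.004]
ft_force: [2.0, -0.5, 0.4]
grip_width: 0.064
grasp_force: 0.0
```

>>> {"name": "apply_moves", "arguments": {"steps": [[[0,-0.14,0],[0,0,0],0],[[0,-0.14,0],[0,0,0],0],[[0,0,0],[0,0,0],0],[[0,0,0],[0,0,0],0],[[0,0,0],[0,0,0],0],[[0,0,0],[0,0,0],0],[[0,0,0],[0,0,0],0],[[0,0,0],[0,0,0],0]]}}

```text
clock: 16.25
eef_pos: [0.6506, -0.0682, 0.0928]
tool_rot: [-0.089, 0.996, 0.0, -0.0]
ft_force: [0.2, -0.4, -0.5]
grip_width: -0.0002
grasp_force: 0.0
```

```bash
cat >> h.py <<'E'
JR=R.from_euler('z',10.08,degrees=True); J0=np.array([.5907,-.0093,0])
def J(p): return J0+JR.apply(p)
def jig():
    o=bot.get_obs(); M=R.from_quat(o["tool_rot"]); print("t",round(o["clock"],2),"jig tcp mm",np.round(JR.inv().apply(o["eef_pos"]-J0)*1000,1),"tip",np.round(JR.inv().apply(o["eef_pos"]+M.apply([0,0,.017])-J0)*1000,1),"F jig",np.round(JR.inv().apply(o["ft_force"]),1),"w",o["grip_width"])
E
python3 -c "
from h import *
jig(); go(J([.047,-.07,.042]),10.1)
im,d=camera('scene'); save('s4.png',im,(220,160,420,300),3)"
```

```text
t 16.25 jig tcp mm [ 48.7 -68.5  92.8] tip [ 48.7 -68.5  75.8] F jig [ 0.1 -0.5 -0.5] w -0.00017958899752455629
t 16.25 pos [ 0.6506 -0.0682  0.0928] yaw 10.17 w -0.0002 F [ 0.2 -0.4 -0.5] g 0.0
turn frac 0.0004 shift now-axes [ 0.008 -0.008  0.254] after-turn [ 0.008 -0.008  0.254] tilt [-0.  0. -1.]
```

View pics/s4.png

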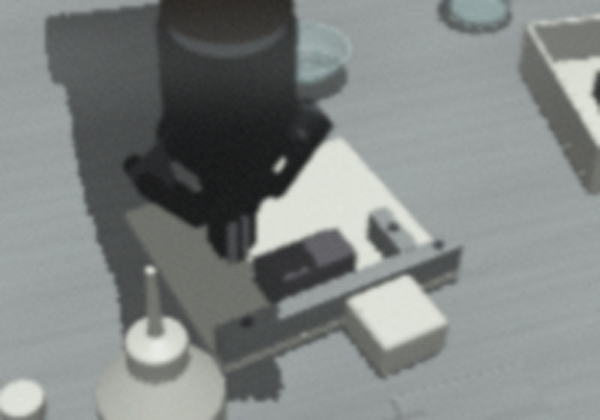

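The block sits on the plate along the fence (crop (300,265)), with the shut fingers beside its right end (235,240) and a gap to the stop (385,230).

>>> {"name": "apply_moves", "arguments": {"steps": [[[0.008,-0.008,0.1],[0,0,0],0],[[0,0,0.1],[0,0,0],0],[[0,0,0.05],[0,0,0],0],[[0,0,0],[0,0,0],0],[[0,0.02,0],[0,0,0],0],[[0,0.02,0],[0,0,0],0],[[0,0.02,0],[0,0,0],0],[[0,0,0],[0,0,0],0]]}}

```text
clock: 16.97
eef_pos: [0.6481, -0.0581, 0.0443]
tool_rot: [-0.089, 0.996, 0.0, 0.001]
ft_force: [-0.1, -0.7, -0.7]
grip_width: -0.0002
grasp_force: 0.0
```

>>> {"name": "apply_moves", "arguments": {"steps": [[[0,0.02,0],[0,0,0],0],[[0,0.02,0],[0,0,0],0],[[0,0.02,0],[0,0,0],0],[[0,0.02,0],[0,0,0],0],[[0,0.02,0],[0,0,0],0],[[0,0,0],[0,0,0],0],[[0,0,0],[0,0,0],0],[[0,0,0],[0,0,0],0]]}}

```text
clock: 17.63
eef_pos: [0.6437, -0.0394, 0.0428]
tool_rot: [-0.088, 0.996, 0.0, -0.0]
ft_force: [1.3, -0.1, 0.2]
grip_width: 0.0003
grasp_force: 0.0
```

```bash
python3 -c "
from h import *
jig()"
```

```text
t 17.63 jig tcp mm [ 46.9 -38.9  42.8] tip [ 46.9 -38.9  25.8] F jig [ 1.3 -0.4  0.2] w 0.00027752666489408765
```

>>> {"name": "apply_moves", "arguments": {"steps": [[[0,0.015,0],[0,0,0],0],[[0,0.015,0],[0,0,0],0],[[0,0.015,0],[0,0,0],0],[[0,0.015,0],[0,0,0],0],[[0,0.01,0],[0,0,0],0],[[0,0.005,0],[0,0,0],0],[[0,0,0],[0,0,0],0],[[0,0,0],[0,0,0],0]]}}

```text
clock: 18.3
eef_pos: [0.6412, -0.0246, 0.043]
tool_rot: [-0.088, 0.996, 0.0, 0.0]
ft_force: [-0.1, 0.3, 0.5]
grip_width: 0.0
grasp_force: 0.0
```

>>> {"name": "apply_moves", "arguments": {"steps": [[[0,0.01,0],[0,0,0],0],[[0,0.01,0],[0,0,0],0],[[0,0.01,0],[0,0,0],0],[[0,0,0],[0,0,0],0],[[0,0,0],[0,0,0],0],[[0,0,0],[0,0,0],0],[[0,0,0],[0,0,0],0],[[0,0,0],[0,0,0],0]]}}

```text
clock: 18.97
eef_pos: [0.6402, -0.0194, 0.043]
tool_rot: [-0.088, 0.996, -0.0, 0.0]
ft_force: [-0.2, -4.6, 1.6]
grip_width: -0.0002
grasp_force: 2.1
```

```bash
python3 -c "
from h import *
jig()
im,d=camera('scene'); save('s5.png',im,(220,160,420,300),3)"
```

```text
t 18.97 jig tcp mm [ 46.9 -18.6  43. ] tip [ 46.9 -18.6  26. ] F jig [-1.  -4.5  1.6] w -0.00018695367993147878
```

View pics/s5.png

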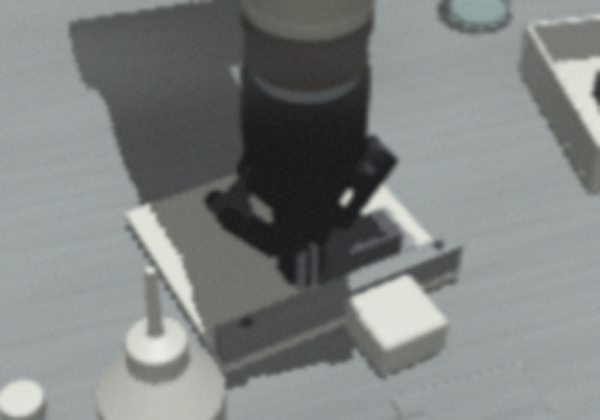

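>>> {"name": "apply_moves", "arguments": {"steps": [[[0,0.008,0],[0,0,0],0],[[0,0,0],[0,0,0],0],[[0,0,0],[0,0,0],0],[[0,-0.03,0],[0,0,0],0],[[0,-0.03,0],[0,0,0],0],[[0,0,-0.13],[0,0,0],0],[[0,0,-0.16],[0,0,0],0],[[0,0,-0.16],[0,0,0],0]]}}

```text
clock: 19.68
eef_pos: [0.6409, -0.0285, 0.1324]
tool_rot: [-0.088, 0.996, 0.001, -0.002]
ft_force: [0.1, -0.6, -0.3]
grip_width: -0.0001
grasp_force: 0.0
```

>>> {"name": "apply_moves", "arguments": {"steps": [[[0,0,0],[0,-0.0357,0],0],[[0,0,0],[0,-0.0357,0],0],[[0,0,0],[0,-0.0357,0],0],[[0,0,0],[0,-0.0357,0],0],[[0,0,0],[0,-0.0357,0],0],[[0,0,0],[0,-0.0357,0],0],[[0,0,0],[0,-0.0357,0],0],[[0,0,0],[0,0,0],0]]}}

```text
clock: 20.35
eef_pos: [0.6354, -0.0282, 0.1262]
tool_rot: [-0.081, 0.928, 0.034, 0.362]
ft_force: [-2.0, 0.4, -3.1]
grip_width: 0.0002
grasp_force: 0.0
```

```bash
cat >> h.py <<'E'
def tilt(back):
    "shift to bring the tip `back` m off the home slope centre, along the push line"
    o=bot.get_obs(); M=R.from_quat(o["tool_rot"]); s=.5**.5; z=np.array([s,0,-s])
    w=J(np.array([.031,.023,.043])-z*(back+.017))-o["eef_pos"]
    T=JR.as_matrix()@np.array([[-s,0,s],[0,1,0],[-s,0,-s]])
    print("joints",np.round(o["joint_pos"],2),"shift",np.round(M.inv().apply(w)/.2,3),"turn left",np.round((M.inv()*R.from_matrix(T)).as_rotvec()/np.pi,4)); jig()
E
python3 -c "
from h import *
tilt(.04)
im,d=camera('top'); save('t5.png',im,(290,120,420,240),4); np.savez('t5.npz',im=im,d=d)"
```

```text
joints [-0.14  0.27 -0.63 -0.05  0.22 -0.23] shift [ 0.33   0.246 -0.011] turn left [ 0.0011 -0.0129 -0.001 ]
t 20.35 jig tcp mm [ 40.7 -26.5 126.2] tip [ 52.3 -26.4 113.7] F jig [-1.9  0.7 -3.1] w 0.00018185046085755332
```

View pics/t5.png

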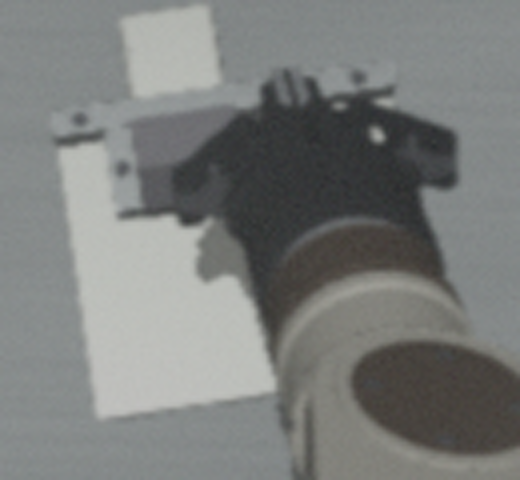

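The top view shows the block (185,150) tucked in against the stop (120,165) and fence (150,105).

>>> {"name": "apply_moves", "arguments": {"steps": [[[0.05,0.123,0],[0,-0.013,0],0],[[0.05,0.123,0],[0,0,0],0],[[0.08,0,0],[0,0,0],0],[[0.08,0,0],[0,0,0],0],[[0.07,0,0],[0,0,0],0],[[0,0,0],[0,0,0],0],[[0,0,0],[0,0,0],0],[[0,0,0],[0,0,0],0]]}}

```text
clock: 21.07
eef_pos: [0.5911, 0.0113, 0.0871]
tool_rot: [-0.081, 0.918, 0.034, 0.386]
ft_force: [-0.1, 0.5, 0.4]
grip_width: -0.0001
grasp_force: 0.0
```

```bash
python3 -c "
from h import *
tilt(.0)"
```

```text
joints [-0.06  0.3  -0.83 -0.35  0.17 -0.17] shift [0.063 0.014 0.166] turn left [0.     0.0035 0.0001]
t 21.07 jig tcp mm [ 4.  20.2 87.1] tip [16.2 20.2 75.3] F jig [0.  0.5 0.4] w -6.852627064376181e-05
```

>>> {"name": "apply_moves", "arguments": {"steps": [[[0.033,0.014,0],[0,0.0035,0],0],[[0.03,0,0],[0,0,0],0],[[0,0,0.04],[0,0,0],0],[[0,0,0.04],[0,0,0],0],[[0,0,0.04],[0,0,0],0],[[0,0,0],[0,0,0],0],[[0,0,0],[0,0,0],0],[[0,0,0],[0,0,0],0]]}}

```text
clock: 21.73
eef_pos: [0.5956, 0.0154, 0.059]
tool_rot: [-0.081, 0.921, 0.034, 0.38]
ft_force: [0.2, 0.0, -0.2]
grip_width: 0.0002
grasp_force: 0.0
```

```bash
python3 -c "
from h import *
tilt(.0)"
```

```text
joints [-0.05  0.38 -0.83 -0.41  0.16 -0.16] shift [-0.021 -0.002  0.049] turn left [ 0.0001 -0.0012 -0.0002]
t 21.73 jig tcp mm [ 9.1 23.5 59. ] tip [21.1 23.5 46.9] F jig [ 0.2 -0.  -0.2] w 0.00022377992925131133
```

Now correct x and creep in until contact.

>>> {"name": "apply_moves", "arguments": {"steps": [[[-0.021,-0.002,0],[0,-0.001,0],0],[[0,0,0.015],[0,0,0],0],[[0,0,0.015],[0,0,0],0],[[0,0,0.01],[0,0,0],0],[[0,0,0],[0,0,0],0],[[0,0,0],[0,0,0],0],[[0,0,0],[0,0,0],0],[[0,0,0],[0,0,0],0]]}}

```text
clock: 22.4
eef_pos: [0.6041, 0.0165, 0.0567]
tool_rot: [-0.081, 0.92, 0.034, 0.381]
ft_force: [0.4, 0.4, 0.8]
grip_width: 0.0001
grasp_force: 0.0
```

```bash
python3 -c "
from h import *
tilt(.0)"
```

```text
joints [-0.05  0.4  -0.82 -0.42  0.16 -0.16] shift [ 0.001 -0.     0.01 ] turn left [ 0.      0.0001 -0.0002]
t 22.4 jig tcp mm [17.7 23.  56.7] tip [29.7 23.  44.7] F jig [0.5 0.3 0.8] w 0.00014918776879292126
```

Perfectly aligned, 2 mm off. Continue.

>>> {"name": "apply_moves", "arguments": {"steps": [[[0,0,0.005],[0,0,0],0],[[0,0,0.005],[0,0,0],0],[[0,0,0.005],[0,0,0],0],[[0,0,0.005],[0,0,0],0],[[0,0,0],[0,0,0],0],[[0,0,0],[0,0,0],0],[[0,0,0],[0,0,0],0],[[0,0,0],[0,0,0],0]]}}

```text
clock: 23.07
eef_pos: [0.6055, 0.0167, 0.0561]
tool_rot: [-0.081, 0.92, 0.034, 0.383]
ft_force: [-25.3, -3.1, 27.3]
grip_width: 0.0001
grasp_force: 18.6
```

```bash
python3 -c "
from h import *
tilt(.0)"
```

```text
joints [-0.05  0.4  -0.82 -0.42  0.16 -0.16] shift [ 0.004 -0.     0.003] turn left [ 0.      0.001  -0.0002]
t 23.07 jig tcp mm [19.1 23.1 56.1] tip [31.2 23.1 44.1] F jig [-25.4   1.4  27.3] w 0.00013784546236448992
```

>>> {"name": "apply_moves", "arguments": {"steps": [[[0,0,-0.002],[0,0,0],0],[[0,0,0],[0,0,0],0],[[0,0,0],[0,0,0],0],[[0,0,0],[0,0,0],0],[[0,0,0],[0,0,0],0],[[0,0,0],[0,0,0],0],[[0,0,0],[0,0,0],0],[[0,0,0],[0,0,0],0]]}}

```text
clock: 23.73
eef_pos: [0.6055, 0.0168, 0.0561]
tool_rot: [-0.081, 0.92, 0.034, 0.382]
ft_force: [-22.0, -3.8, 24.7]
grip_width: -0.0001
grasp_force: 16.0
```

```bash
python3 -c "
from h import *
jig()
im,d=camera('scene'); save('s6.png',im,(220,160,420,300),4)"
```

```text
t 23.73 jig tcp mm [19.1 23.1 56.1] tip [31.2 23.1 44.1] F jig [-22.3   0.1  24.7] w -0.00011274397239634541
```

View pics/s6.png

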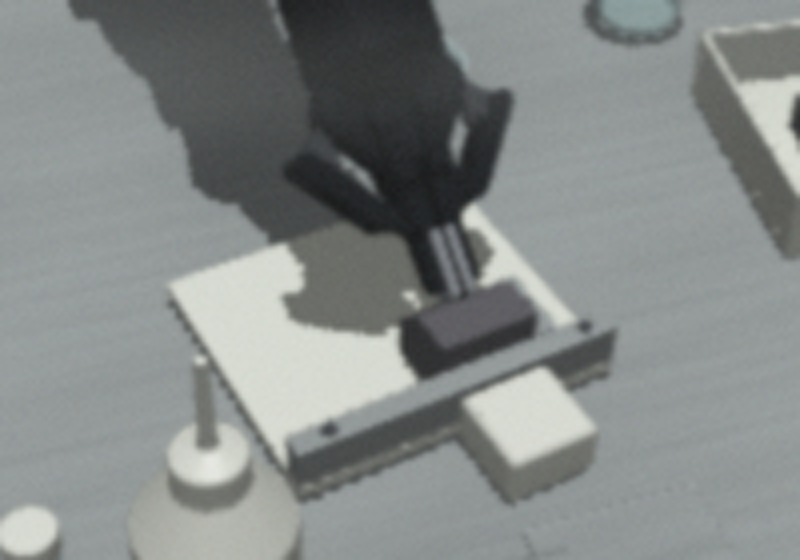

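The block (470,325) lies parallel to the fence and touches the stop at (540,315). The fingertips hold a steady 33 N diagonal push on its slope.

```bash
python3 -c "
from workcell import bot
print(bot.job_done())"
```

```text
the job is handed in; nothing more can be done
None
```

I put the slotted block in the reject bin, set the unslotted block against the fence and end stop, and handed the job in at about 24 s with the arm holding a steady diagonal push of about 33 N (22 N forward, 25 N down).

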